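# Press the proud locating plug home and report the welding fixture ready

### The job

One of the six steel plugs in the welding fixture stands proud of the other five: press it down gently with your fingertips until it is fully home, level with the others. Then press the smallest of the three buttons on the aluminium box gently, all the way down, to report the fixture ready, let it spring back and withdraw. Leave the other plugs, the two wide buttons and the loose things alone, and lift nothing.

Things in the scene. Friction and masses are not known exactly. Their poses are not given: they have to be found in the camera images.
- fixture: fixed black plate on the table at a varying yaw, 30 mm thick; origin on its underside, amid the six plugs. It reaches 80 mm either way along its x, 95 mm to -y and 165 mm to +y. Plug places: x = -30 or +30 mm, y = -60, 0 or +60 mm. A fixed toggle clamp, up to 110 mm above the table, stands near x = +40, y = +128 mm.
- plug_proud: the proud plug: upright plain steel cylinder, 34 mm diameter, in one of the six places. Origin on its axis, 22 mm below its top. It slides only up and down and stays where left: friction of about 6 N plus 20 N per m/s resists, no spring; a hard stop when home.
- plug_proud_top (a point): centre of the flat top (30 mm across inside a 2 mm bevel) of the proud plug: 52 mm above the table when fully home, 68 to 74 mm at the start.
- small_button (a joint): travel of the small button in m: 0 released, 0.006 fully down; spring, about 1.5 N to start and 5 N when fully down; it springs back by itself.
- small_button_top (a point): centre of the top of the small button: black, 20 mm diameter, its top 72 mm above the table when released and 10 mm above its grey housing ring (top 62 mm above the table). It is at one of the three places on the button box.
- small_button_base: fixed grey housing ring of the small button, 36 mm diameter, 12 mm high, carrying the button; origin at the centre of its underside, 50 mm above the table.
- button_box: fixed aluminium box, 90 mm (its x) by 190 mm (its y) by 50 mm high, on the table at a varying yaw; origin centre of underside. Three push buttons stand in a row on its top at y = -58, 0 and +58 mm, in any order: one small, two wide.
- plug_2: one of the five plugs already home, same shape as the proud one: 34 mm diameter, top 52 mm above the table. Origin on its axis, 30 mm above the table, 22 mm below its top. To be left alone.
- plug_3: one of the five plugs already home, same shape as the proud one: 34 mm diameter, top 52 mm above the table. Origin on its axis, 30 mm above the table, 22 mm below its top. To be left alone.
- plug_4: one of the five plugs already home, same shape as the proud one: 34 mm diameter, top 52 mm above the table. Origin on its axis, 30 mm above the table, 22 mm below its top. To be left alone.
- plug_5: one of the five plugs already home, same shape as the proud one: 34 mm diameter, top 52 mm above the table. Origin on its axis, 30 mm above the table, 22 mm below its top. To be left alone.
- plug_6: one of the five plugs already home, same shape as the proud one: 34 mm diameter, top 52 mm above the table. Origin on its axis, 30 mm above the table, 22 mm below its top. To be left alone.
- wide_button_1 (a joint): travel of a wide button in m: 0 released, 0.006 fully down, spring of 1.5 to 5 N. To be left alone.
- wide_button_1_top (a point): centre of the top of a wide button: black, 38 mm diameter, top 72 mm above the table.
- wide_button_2 (a joint): travel of a wide button in m: 0 released, 0.006 fully down, spring of 1.5 to 5 N. To be left alone.
- wide_button_2_top (a point): centre of the top of a wide button: black, 38 mm diameter, top 72 mm above the table.
- collar: loose steel collar, 38 mm outside, 24 mm bore, 30 mm high, standing on the left land of the fixture plate. Origin at the centre of its underside. To be left alone.
- tube_offcut: loose short steel tube, 40 mm across, 50 mm high, standing on the table between fixture and button box. Origin at the centre of its underside. To be left alone.
- nut: loose square steel nut, 26 x 26 x 14 mm, lying on the table between fixture and button box. Origin at the centre of its underside. To be left alone.
- flat_bar: loose flat steel bar offcut, 30 x 120 x 8 mm, lying beyond the fixture. Origin at the centre of its underside. To be left alone.
- wrench: loose wrench, 180 mm, lying beyond the gap between fixture and button box. Origin at the centre of its underside. To be left alone.
- hammer: loose hammer, 260 mm, lying to the right of the button box. Origin at the centre of its underside. To be left alone.
- spray_can: loose spray can, 60 mm across, 120 mm high, standing beyond the button box. Origin at the centre of its underside. To be left alone.
Not all that is in view belongs to the job. What is shaped like the plug_proud but turquoise or yellow is not meant.

How it is judged:
By the outcome, as a careful person would: the job done as asked, in the order asked, and still so for the second after the job is handed in, with the robot touching nothing.
It also fails if it takes over 38 s, if anything falls off the work surface, if the arm or the gripper's body presses on something with over 40 N, if the wrist force passes 120 N, or if a joint passes its speed limit or range.

### The arm

A 6-joint arm with a two-finger parallel gripper is mounted at the origin on the work surface. World frame = base frame: x ahead of the robot, y to its left, z up, the work surface at z = 0. Lengths are in m, angles in rad, forces in N, time in s.
With the tool pointing down it reaches from about 0.35 to 0.775 m from the base axis. Payload 7.3 kg.
Tool frame: the origin (TCP) lies midway between the tips of the shut fingers; the grasp point (between the pads) lies 19 mm behind it; z points along the fingers, y is the line along which they close (so a half turn about z gives the same grasp; the last joint's range is limited). The gripper opens to 92 mm and grips with 3 to 60 N. Pads are 19 mm wide; open, the fingers measure 130 mm over their backs; the gripper's body (75 mm by 190 mm) begins 47 mm behind the grasp point.
Start: joints at [-1.429, 0.342, 1.524, -0, 1.275, -0.146], TCP at [0.149, -0.503, 0.227] pointing down, gripper open.
Joint ranges: [-2.53, 2.53], [-0.77, 2.02], [0.04, 2.7], [-1, 4.14], [0.28, 2.66], [-3.11, 3.11]. Speed limits (rad/s): [2.57, 2.57, 3.14, 3.14, 3.14, 3.14].

### API

Orientations are given as [roll, pitch, yaw] about the fixed x, y, z axes, in that order (R = Rz(yaw) Ry(pitch) Rx(roll)).
In Python, from rig import env gives the robot as it stands. The module is installed in compiled form; this text tells all that it offers.
- The arm moves only by the tool move_arm, never from a script. Its argument "plan" is a list of rows, each an object with "rot": the turn, a rotation vector about the tool's x, y, z as a fraction of full scale, a list of three; "travel": the shift along the tool's x, y, z as a fraction of full scale, a list of three; "fingers": the opening, from -1 (shut) to 1 (fully open). In form: [{"rot": [wx, wy, wz], "travel": [x, y, z], "fingers": fingers}, ...]. A call has 1 to 20 rows; each row shifts and turns the commanded pose from where the row before left it, along the tool's axes as they then stand; what a row does not reach is not made up. Full scale, the value 1, is 120 mm for a shift and pi rad for a turn. A row lasts 1/8 s, in which the tool goes at most 62.5 mm and 10.7 degrees, less where a joint would pass 70% of its speed; a pose out of reach is approached as far as the arm can. A call with a number of a shift or a turn outside -1 to 1 is refused whole. A call with a gripper value outside its range is refused whole. The fingers move at their own pace and stop on an object; "newtons" is the grip in N (left out, the last holds). Time passes only in rows, so rows that do not move let the fingers close. It gives the time, the measured TCP pose, the force, the opening and the grip force at its end, in the units of the state.
- env.get_state(): the state, without advancing time (a new reading comes with each control period).
- env.snapshot(name): name is "scene" or "top" or "wrist"; returns a dict with "image" (480x640x3 uint8, red, green, blue), "fov_y" (degrees; the focal length in pixels is half the picture's height over the tangent of half this angle, whatever the lens; pixels are square), "cx", "cy" (the principal point, pixels), "k1" (the pictures are not rectified: a ray, as slopes to the right and down, at radius r is drawn at 1 + k1 r^2 times it, then the intrinsics apply), "rvec" (rotation vector, rad) and "tvec" (3), from world to camera coordinates, as OpenCV has them; the wrist camera has in their place "tool_from_camera" (4x4, takes a point from camera to tool coordinates, whose origin is the TCP and whose axes are the flange's). Camera axes: x right, y down, z forward; pixel columns grow to the right and rows downward; lengths in m; the calibration is good to about 2 mm. A picture is of the moment at which its call begins: read the wrist's pose just before it. There is no depth.
- env.sign_off(): hands the job in; it is judged then, once.
The state is a dict: "t": time; "joint_positions": joint angles; "qd": joint speeds; "joint_torque": joint torques, N m; "eef_pos": TCP position; "eef_rot": TCP orientation; "force": force on the tool from outside, world axes, zero at the start; "moment": the same for the moment, N m; "gripper_width": finger opening in m; "grasp_force": force on a finger pad.
Only numpy, scipy, OpenCV 4.12 (cv2) and the standard library are available. Lean on these libraries where they do the work, as an engineer would, in place of code of your own. Each camera call takes 0.05 s, during which the arm holds its last target. There are 200 camera calls.

## Working session

There is one attempt and no reset: what is moved stays moved. The work goes in short steps, Python scripts to look and compute and a tool call to move; the robot and the scene stay as the last step left them, time stands still between calls to the robot, and variables do not carry over. Pictures are saved under pics/ and viewed, at most 10 in all, crops included, and the job is handed in when it is done.

Besides the shell and the picture viewer there is one more tool, called after ">>>" as name(argument=value, ...), one argument or row to a line, values as JSON. move_arm: Moves the arm, as the interface text tells. Its arguments: {"type":"object","properties":{"plan":{"type":"array","items":{"type":"object","properties":{"rot":{"type":"array","items":{"type":"number"}},"travel":{"type":"array","items":{"type":"number"}},"fingers":{"type":"number"}}}},"newtons":{"type":"number"}},"required":["plan"]}

```bash
mkdir -p pics; cat > h.py <<'E'
import numpy as np, cv2, pickle
from rig import env
def snap(n,f):
    s=env.get_state(); d=env.snapshot(n); d['st']=s
    cv2.imwrite(f'pics/{f}.png',d['image'][:,:,::-1]); pickle.dump(d,open(f'pics/{f}.pkl','wb')); return d
def ray(d,u,v):
    f=240/np.tan(np.radians(d['fov_y'])/2)
    K=np.array([[f,0,d['cx']],[0,f,d['cy']],[0,0,1]])
    p=cv2.undistortPoints(np.array([[[u,v]]],float),K,np.array([d['k1'],0,0,0.]))[0,0]
    r=np.array([*p,1.])
    if 'rvec' in d:
        R=cv2.Rodrigues(np.array(d['rvec'],float))[0]; return -R.T@np.array(d['tvec'],float).ravel(), R.T@r
    from scipy.spatial.transform import Rotation as Ro
    T=np.array(d['tool_from_camera']); R=Ro.from_euler('xyz',d['st']['eef_rot']).as_matrix()
    return R@T[:3,3]+d['st']['eef_pos'], R@T[:3,:3]@r
def atz(d,u,v,z):
    o,r=ray(d,u,v); return o+r*(z-o[2])/r[2]
def crop(f,x,y,w,h,k):
    im=cv2.imread(f'pics/{f}.png')[y:y+h,x:x+w]; cv2.imwrite(f'pics/{f}_c{x}_{y}.png',cv2.resize(im,None,fx=k,fy=k,interpolation=cv2.INTER_CUBIC))
E
python3 -c "
from h import *
for n in ['scene','top']:
    d=snap(n,n); print(n,d['fov_y'],d['k1'],ray(d,320,240))
print(env.get_state())"
```

```text
scene 51.555279147143914 -0.02773691863538551 (array([ 1.22943788, -0.47837763,  0.70258479]), array([-0.62414793,  0.44421232, -0.64280514]))
top 54.91891784642129 -0.033016128958056716 (array([ 0.52663304, -0.05548767,  1.16486636]), array([ 0.07531898, -0.01072307, -0.99714839]))
{'t': 0.1, 'joint_positions': array([-1.42899996e+00,  3.42631218e-01,  1.52489660e+00, -1.29041144e-05,
        1.27539743e+00, -1.45996963e-01]), 'qd': array([ 0.00046942, -0.00042523, -0.00190907,  0.00038673,  0.00012453,
       -0.00066644]), 'joint_torque': array([ 8.19493707e-04, -4.32004774e+01, -2.44694763e+01,  7.18625123e-02,
        5.25937497e-02, -3.10241808e-05]), 'eef_pos': array([ 0.14898326, -0.50305061,  0.22613448]), 'eef_rot': array([-3.14027245e+00, -1.81654394e-04,  2.87796972e-01]), 'force': array([-0.17528015, -0.39090649, -0.00712758]), 'moment': array([-0.00416279, -0.02703156, -0.02778204]), 'grasp_force': 0.0, 'gripper_width': 0.09196017708563763}
```

View pics/scene.png

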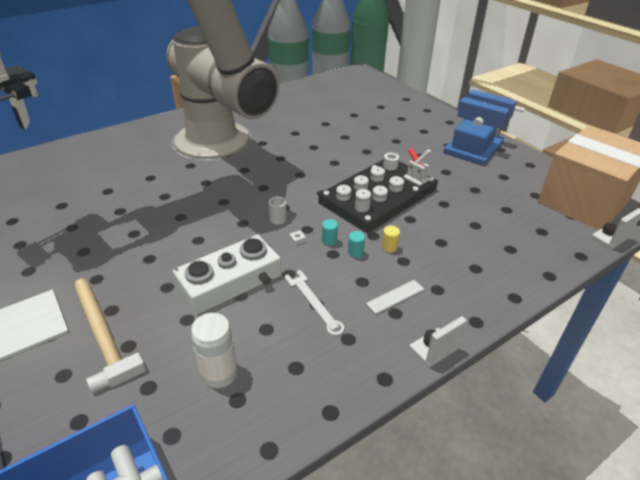

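View pics/top.png

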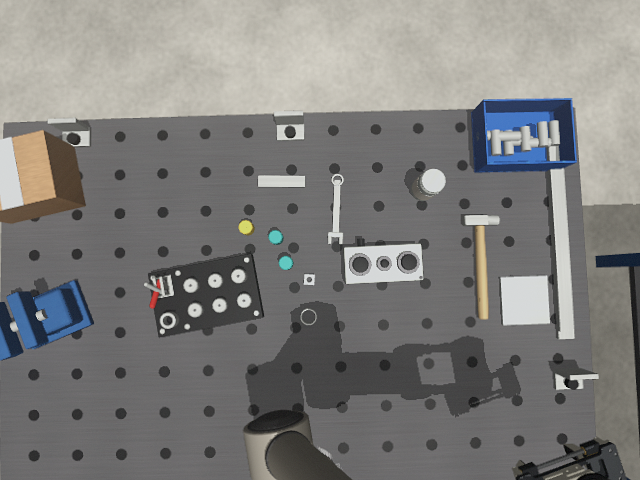

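The scene picture shows six plugs; the one at (363,200) looks tall. The button box is at (228,268), with the small button in the middle at (227,258). In the top view the plug row is (190,285), (215,281), (238,276) and (195,310), (220,305), (244,300), and the small button is at (384,263).

Lookalikes in the scene: turquoise cylinders (330,232) and (357,244), yellow (391,239), collar (391,160), tube (278,210), and the five home plugs. I'll check both choices in enlarged crops.

```bash
python3 -c "
from h import *
crop('scene',310,140,140,100,5); 
a=cv2.resize(cv2.imread('pics/top.png')[245:345,145:275],None,fx=6,fy=6,interpolation=2)
b=cv2.resize(cv2.imread('pics/top.png')[230:295,335:435],None,fx=6,fy=6,interpolation=2)
cv2.imwrite('pics/ta.png',a);cv2.imwrite('pics/tb.png',b)"
```

```text
(no output)
```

View pics/scene_c310_140.png

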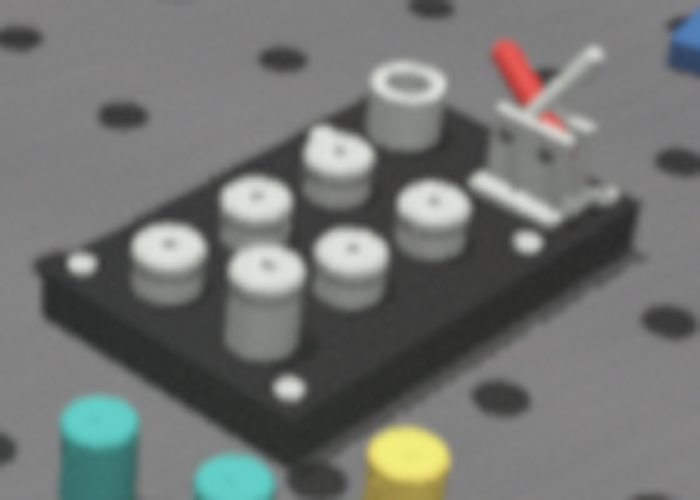

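View pics/ta.png

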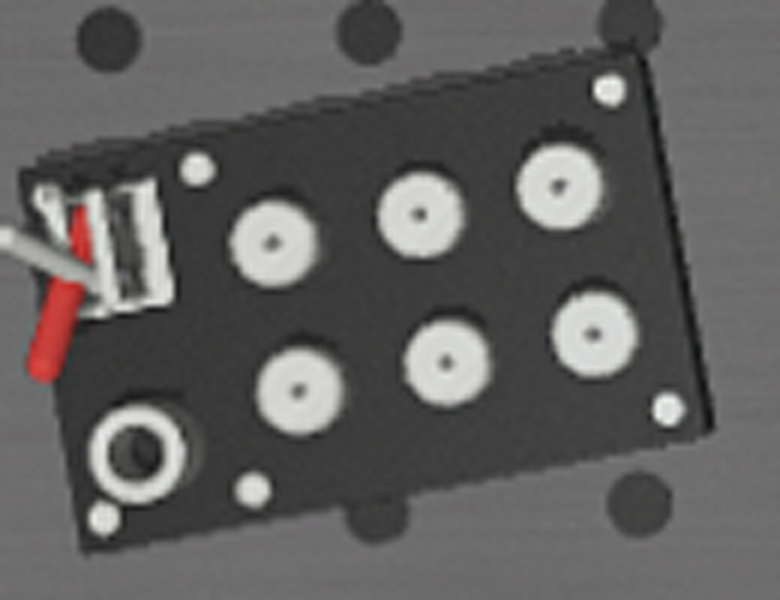

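View pics/tb.png

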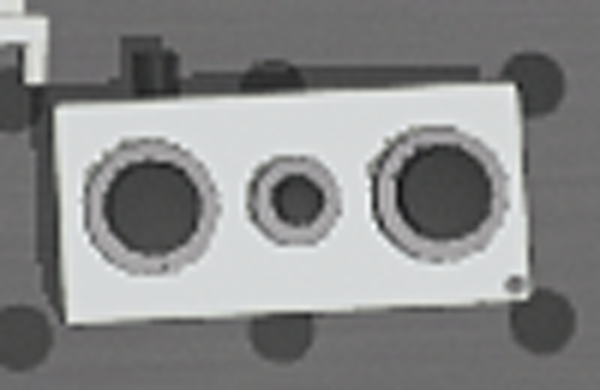

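The proud plug's top is at (267,270) in the scene crop and (560,187) in the top crop, at the clamp-free right end of the far row. The small button is in the middle, at (298,200) in its crop.

```bash
python3 -c "
from h import *
t=pickle.load(open('pics/top.pkl','rb'));s=pickle.load(open('pics/scene.pkl','rb'))
A=lambda x,y:((x+.5)/6-.5+145,(y+.5)/6-.5+245)
B=lambda x,y:((x+.5)/6-.5+335,(y+.5)/6-.5+230)
S=lambda x,y:((x+.5)/5-.5+310,(y+.5)/5-.5+140)
for n,p in dict(p1=(272,243),p2=(420,214),q1=(299,391),q2=(447,362),q3=(593,334)).items(): print(n,atz(t,*A(*p),.052))
def tri(a,b):
    (o,r),(o2,r2)=a,b; k=np.linalg.lstsq(np.c_[r,-r2],o2-o,rcond=None)[0]; x=o+r*k[0];y=o2+r2*k[1]; return (x+y)/2,np.linalg.norm(x-y)
print('proud',tri(ray(t,*A(560,187)),ray(s,*S(267,270))))
print('proud z.071',atz(t,*A(560,187),.071),atz(s,*S(267,270),.071))
print('q3 tri',tri(ray(t,*A(593,334)),ray(s,*S(169,246))))
for n,p in dict(w1=(154,208),sm=(298,200),w2=(445,193)).items(): print(n,atz(t,*B(*p),.072))
print('sm scene',atz(s,227,256.5,.072))
print('tube',atz(t,308,317,.05))"
```

```text
p1 [0.51136824 0.24807025 0.052     ]
p2 [0.52123266 0.18856935 0.052     ]
q1 [0.45218362 0.23807402 0.052     ]
q2 [0.46200287 0.17875941 0.052     ]
q3 [0.47142743 0.12026051 0.052     ]
proud (array([0.53148852, 0.13138881, 0.06716155]), np.float64(0.003989716836461328))
proud z.071 [0.53031868 0.12909234 0.071     ] [0.53655457 0.12956057 0.071     ]
q3 tri (array([0.47230144, 0.12201099, 0.05007826]), np.float64(0.0034650876749409013))
w1 [ 0.54883756 -0.16077186  0.072     ]
sm [ 0.55027529 -0.21782839  0.072     ]
w2 [ 0.55127643 -0.27621921  0.072     ]
sm scene [ 0.56009731 -0.21729695  0.072     ]
tube [ 0.42677808 -0.03318726  0.05      ]
```

>>> move_arm(
  plan=[
    {"travel":[0.2,-0.18,0],"rot":[0,0,0],"fingers":-1},
    {"travel":[0.35,-0.32,0],"rot":[0,0,0],"fingers":-1},
    {"travel":[0.35,-0.32,0],"rot":[0,0,0],"fingers":-1},
    {"travel":[0.35,-0.32,0],"rot":[0,0,0],"fingers":-1},
    {"travel":[0.35,-0.32,0],"rot":[0,0,0],"fingers":-1},
    {"travel":[0.35,-0.32,0],"rot":[0,0,0],"fingers":-1},
    {"travel":[0.35,-0.32,0],"rot":[0,0,0],"fingers":-1},
    {"travel":[0.35,-0.32,0],"rot":[0,0,0],"fingers":-1},
    {"travel":[0.35,-0.32,0],"rot":[0,0,0],"fingers":-1},
    {"travel":[0.35,-0.32,0],"rot":[0,0,0],"fingers":-1},
    {"travel":[0.35,-0.32,0],"rot":[0,0,0],"fingers":-1},
    {"travel":[0.2,-0.18,0],"rot":[0,0,0],"fingers":-1},
    {"travel":[0,0,0],"rot":[0,0,0],"fingers":-1},
    {"travel":[0,0,0],"rot":[0,0,0],"fingers":-1},
  ],
)

```text
t: 1.85
eef_pos: [0.476, 0.0386, 0.2263]
eef_rot: [3.142, 0.001, 0.288]
force: [0.1, 0.0, 0.0]
gripper_width: 0.0005
grasp_force: 0.0
```

```bash
python3 -c "
from h import *
d=snap('wrist','w1'); print(d['st']['eef_pos'],d['st']['eef_rot'],d['st']['t'],d['st']['gripper_width'],d['st']['force'],d['tool_from_camera'],d['fov_y'])"
```

```text
[0.47595452 0.03863828 0.22633027] [3.14157157e+00 1.25613878e-03 2.87963781e-01] 1.85 0.0005241567762799866 [0.12163034 0.01558854 0.04734043] [[ 6.21981275e-04 -9.61421620e-01 -2.75078319e-01  7.30407483e-02]
 [ 9.99999722e-01  7.10892177e-04 -2.23521819e-04 -4.52528589e-04]
 [ 4.10449735e-04 -2.75078104e-01  9.61421795e-01 -1.57939924e-01]
 [ 0.00000000e+00  0.00000000e+00  0.00000000e+00  1.00000000e+00]] 68.41914223327176
```

View pics/w1.png

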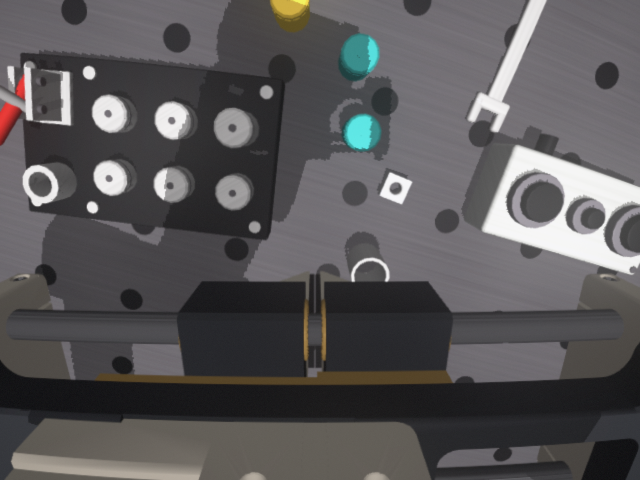

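The wrist picture shows the proud plug's top at (232,127), its home neighbours at (172,120) and (234,192), and the small button at (590,217).

```bash
python3 -c "
from h import *
d=pickle.load(open('pics/w1.pkl','rb'));t=pickle.load(open('pics/top.pkl','rb'));s=pickle.load(open('pics/scene.pkl','rb'))
for n,u,v,z in [('proud',232,127,.071),('p2',172,120,.052),('q3',234,192,.052),('q2',173,184,.052),('sm',590,217,.072),('w1',540,200,.072)]: print(n,atz(d,u,v,z))
g=cv2.cvtColor(d['image'],6)
cv2.imwrite('pics/w1x.png',cv2.resize(np.hstack([d['image'][85:235,140:290,::-1],d['image'][145:295,490:640,::-1]]),None,fx=2.6,fy=2.6,interpolation=2))"
```

```text
proud [0.53190098 0.12941017 0.071     ]
p2 [0.52205054 0.18818019 0.052     ]
q3 [0.47349871 0.11814958 0.052     ]
q2 [0.46459413 0.17616425 0.052     ]
sm [ 0.55144826 -0.21104429  0.072     ]
w1 [ 0.55130813 -0.15516448  0.072     ]
```

View pics/w1x.png

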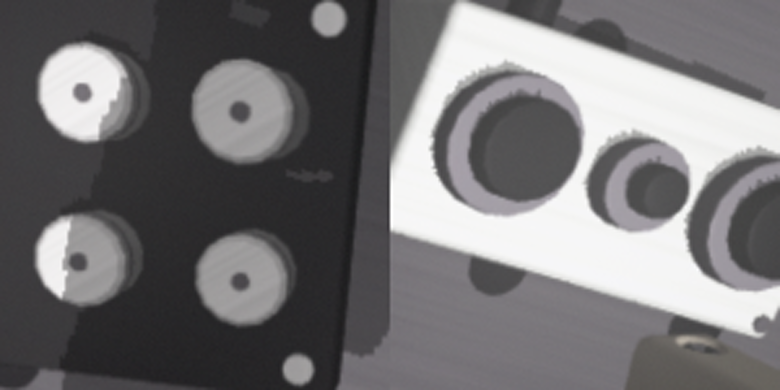

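>>> move_arm(
  plan=[
    {"travel":[0.22,-0.198,0],"rot":[0,0,0],"fingers":-1},
    {"travel":[0.22,-0.198,0],"rot":[0,0,0],"fingers":-1},
    {"travel":[0.218,-0.196,0.1],"rot":[0,0,0],"fingers":-1},
    {"travel":[0,0,0.35],"rot":[0,0,0],"fingers":-1},
    {"travel":[0,0,0.35],"rot":[0,0,0],"fingers":-1},
    {"travel":[0,0,0.25],"rot":[0,0,0],"fingers":-1},
    {"travel":[0,0,0.1],"rot":[0,0,0],"fingers":-1},
    {"travel":[0,0,0],"rot":[0,0,0],"fingers":-1},
  ],
)

```text
t: 2.9
eef_pos: [0.532, 0.1288, 0.0887]
eef_rot: [3.142, 0.001, 0.287]
force: [0.2, 0.1, 0.0]
gripper_width: 0.0004
grasp_force: 0.0
```

>>> move_arm(
  plan=[
    {"travel":[0,0,0.06],"rot":[0,0,0],"fingers":-1},
    {"travel":[0,0,0.05],"rot":[0,0,0],"fingers":-1},
    {"travel":[0,0,0.02],"rot":[0,0,0],"fingers":-1},
    {"travel":[0,0,0.02],"rot":[0,0,0],"fingers":-1},
    {"travel":[0,0,0.02],"rot":[0,0,0],"fingers":-1},
    {"travel":[0,0,0.02],"rot":[0,0,0],"fingers":-1},
    {"travel":[0,0,0.02],"rot":[0,0,0],"fingers":-1},
    {"travel":[0,0,0.02],"rot":[0,0,0],"fingers":-1},
    {"travel":[0,0,0],"rot":[0,0,0],"fingers":-1},
  ],
)

```text
t: 4.03
eef_pos: [0.5322, 0.1296, 0.0608]
eef_rot: [-3.142, -0.0, 0.288]
force: [0.1, 1.1, 1.2]
gripper_width: 0.0006
grasp_force: 0.5
```

>>> move_arm(
  plan=[
    {"travel":[0,0,0.015],"rot":[0,0,0],"fingers":-1},
    {"travel":[0,0,0.015],"rot":[0,0,0],"fingers":-1},
    {"travel":[0,0,0.015],"rot":[0,0,0],"fingers":-1},
    {"travel":[0,0,0.01],"rot":[0,0,0],"fingers":-1},
  ],
)

```text
t: 4.53
eef_pos: [0.5322, 0.1296, 0.0544]
eef_rot: [3.141, -0.0, 0.288]
force: [-0.1, 1.1, 4.9]
gripper_width: 0.0005
grasp_force: 2.1
```

>>> move_arm(
  plan=[
    {"travel":[0,0,0.008],"rot":[0,0,0],"fingers":-1},
    {"travel":[0,0,0.004],"rot":[0,0,0],"fingers":-1},
  ],
)

```text
t: 4.78
eef_pos: [0.5322, 0.1296, 0.053]
eef_rot: [3.142, -0.0, 0.288]
force: [0.2, 0.5, 3.8]
gripper_width: 0.0005
grasp_force: 2.1
```

>>> move_arm(
  plan=[
    {"travel":[0,0,0.004],"rot":[0,0,0],"fingers":-1},
    {"travel":[0,0,0.004],"rot":[0,0,0],"fingers":-1},
  ],
)

```text
t: 5.03
eef_pos: [0.5322, 0.1296, 0.0522]
eef_rot: [3.141, -0.0, 0.288]
force: [-1.3, 1.3, 8.2]
gripper_width: 0.0001
grasp_force: 4.3
```

>>> move_arm(
  plan=[
    {"travel":[0,0,0.004],"rot":[0,0,0],"fingers":-1},
  ],
)

```text
t: 5.15
eef_pos: [0.5322, 0.1296, 0.0522]
eef_rot: [3.141, -0.0, 0.288]
force: [-2.4, -0.0, 11.0]
gripper_width: 0.0004
grasp_force: 5.9
```

>>> move_arm(
  plan=[
    {"travel":[0,0,0.004],"rot":[0,0,0],"fingers":-1},
    {"travel":[0,0,0],"rot":[0,0,0],"fingers":-1},
  ],
)

```text
t: 5.4
eef_pos: [0.5322, 0.1296, 0.0522]
eef_rot: [3.141, -0.001, 0.288]
force: [-2.2, 0.8, 12.2]
gripper_width: 0.0004
grasp_force: 6.3
```

>>> move_arm(
  plan=[
    {"travel":[0,0,-0.1],"rot":[0,0,0],"fingers":-1},
    {"travel":[0,0,-0.4],"rot":[0,0,0],"fingers":-1},
    {"travel":[0,0,-0.4],"rot":[0,0,0],"fingers":-1},
    {"travel":[-0.3,0.3,-0.2],"rot":[0,0,0],"fingers":-1},
    {"travel":[-0.3,0.4,0],"rot":[0,0,0],"fingers":-1},
    {"travel":[-0.3,0.4,0],"rot":[0,0,0],"fingers":-1},
    {"travel":[-0.3,0.4,0],"rot":[0,0,0],"fingers":-1},
    {"travel":[0,0.4,0],"rot":[0,0,0],"fingers":-1},
    {"travel":[0,0,0],"rot":[0,0,0],"fingers":-1},
    {"travel":[0,0,0],"rot":[0,0,0],"fingers":-1},
  ],
)

```text
t: 6.65
eef_pos: [0.4582, -0.1295, 0.1829]
eef_rot: [-3.141, 0.001, 0.287]
force: [-0.5, 0.5, -0.1]
gripper_width: 0.0006
grasp_force: 0.0
```

```bash
python3 -c "
from h import *
d=snap('wrist','w2'); print(d['st']['eef_pos'],d['st']['eef_rot'],d['st']['t'])
s=snap('scene','s2'); cv2.imwrite('pics/v2.png',np.hstack([cv2.resize(d['image'][:,:,::-1],(400,300)),cv2.resize(s['image'][140:245,310:450,::-1],(400,300),interpolation=2)]))"
```

```text
[ 0.45821601 -0.12946454  0.18287435] [-3.14061254e+00  9.52414474e-04  2.87307825e-01] 6.65
```

View pics/v2.png

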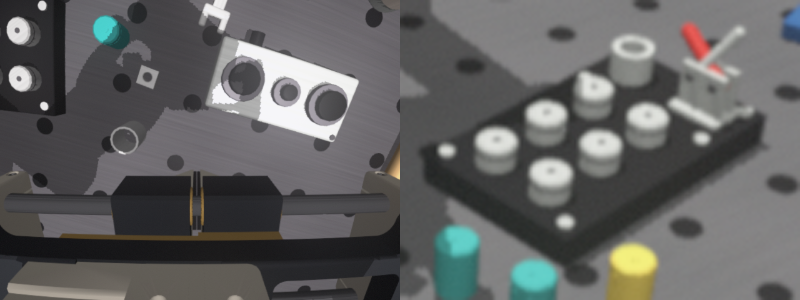

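The right half shows the plug at (550,170), level with the others. On the left, the small button's top is near (289,91), which is about (462,146) at full scale. I'll measure it in a close crop.

```bash
python3 -c "
from h import *
crop('w2',420,105,80,80,7)
d=pickle.load(open('pics/w2.pkl','rb'))
for u,v in [(462,146),(464,147)]: print(atz(d,u,v,.072))"
```

```text
[ 0.5522627  -0.21636165  0.072     ]
[ 0.55203788 -0.21810758  0.072     ]
```

View pics/w2_c420_105.png

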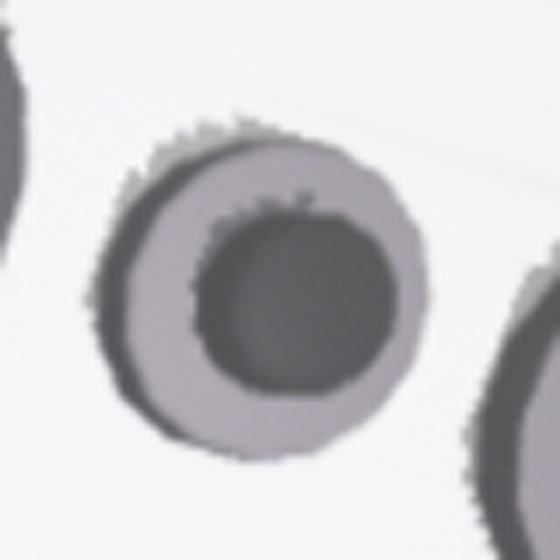

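The crop shows the small button's top centre at (308,300), full-picture (464,148). That gives (0.551, -0.218), in agreement with the top view.

>>> move_arm(
  plan=[
    {"travel":[0.18,0.308,0],"rot":[0,0,0],"fingers":-1},
    {"travel":[0.18,0.308,0],"rot":[0,0,0],"fingers":-1},
    {"travel":[0.173,0.307,0],"rot":[0,0,0],"fingers":-1},
    {"travel":[0,0,0.3],"rot":[0,0,0],"fingers":-1},
    {"travel":[0,0,0.3],"rot":[0,0,0],"fingers":-1},
    {"travel":[0,0,0.2],"rot":[0,0,0],"fingers":-1},
    {"travel":[0,0,0],"rot":[0,0,0],"fingers":-1},
  ],
)

```text
t: 7.62
eef_pos: [0.5505, -0.216, 0.0853]
eef_rot: [-3.138, 0.003, 0.29]
force: [-0.0, 0.7, 0.2]
gripper_width: 0.0002
grasp_force: 0.0
```

>>> move_arm(
  plan=[
    {"travel":[0,0.01,0.05],"rot":[0,0,0],"fingers":-1},
    {"travel":[0,0,0.03],"rot":[0,0,0],"fingers":-1},
    {"travel":[0,0,0.02],"rot":[0,0,0],"fingers":-1},
    {"travel":[0,0,0.015],"rot":[0,0,0],"fingers":-1},
    {"travel":[0,0,0.015],"rot":[0,0,0],"fingers":-1},
    {"travel":[0,0,0.01],"rot":[0,0,0],"fingers":-1},
    {"travel":[0,0,0],"rot":[0,0,0],"fingers":-1},
  ],
)

```text
t: 8.5
eef_pos: [0.5519, -0.2192, 0.0706]
eef_rot: [3.141, -0.0, 0.288]
force: [-1.4, -0.3, 2.2]
gripper_width: 0.0004
grasp_force: 1.2
```

>>> move_arm(
  plan=[
    {"travel":[0,0,0.01],"rot":[0,0,0],"fingers":-1},
    {"travel":[0,0,0.01],"rot":[0,0,0],"fingers":-1},
    {"travel":[0,0,0.01],"rot":[0,0,0],"fingers":-1},
    {"travel":[0,0,0.005],"rot":[0,0,0],"fingers":-1},
    {"travel":[0,0,0],"rot":[0,0,0],"fingers":-1},
  ],
)

```text
t: 9.12
eef_pos: [0.5519, -0.2192, 0.0663]
eef_rot: [3.141, -0.0, 0.288]
force: [-1.1, 0.7, 4.5]
gripper_width: 0.0004
grasp_force: 2.4
```

>>> move_arm(
  plan=[
    {"travel":[0,0,0.004],"rot":[0,0,0],"fingers":-1},
    {"travel":[0,0,0],"rot":[0,0,0],"fingers":-1},
  ],
)

```text
t: 9.38
eef_pos: [0.552, -0.2192, 0.0662]
eef_rot: [3.141, -0.0, 0.288]
force: [-2.3, 0.6, 9.0]
gripper_width: 0.0001
grasp_force: 3.8
```

>>> move_arm(
  plan=[
    {"travel":[0,0,0.004],"rot":[0,0,0],"fingers":-1},
    {"travel":[0,0,0],"rot":[0,0,0],"fingers":-1},
  ],
)

```text
t: 9.62
eef_pos: [0.552, -0.2192, 0.0662]
eef_rot: [3.141, -0.001, 0.288]
force: [-2.7, 0.8, 10.0]
gripper_width: 0.0004
grasp_force: 5.3
```

The button is on its stop: force is up at 10 N with no further motion. Withdrawing.

>>> move_arm(
  plan=[
    {"travel":[0,0,-0.05],"rot":[0,0,0],"fingers":-1},
    {"travel":[0,0,-0.3],"rot":[0,0,0],"fingers":-1},
    {"travel":[0,0,-0.4],"rot":[0,0,0],"fingers":-1},
    {"travel":[0,0,-0.4],"rot":[0,0,0],"fingers":-1},
    {"travel":[0,0,0],"rot":[0,0,0],"fingers":-1},
    {"travel":[0,0,0],"rot":[0,0,0],"fingers":-1},
  ],
)

```text
t: 10.38
eef_pos: [0.5513, -0.2188, 0.2022]
eef_rot: [-3.14, 0.001, 0.288]
force: [-0.8, -0.2, -0.6]
gripper_width: 0.0005
grasp_force: 0.0
```

```bash
python3 -c "
from h import *
s=env.get_state();print(s['eef_pos'],s['force']); print(env.sign_off())"
```

```text
[ 0.55133303 -0.21877856  0.20218882] [-0.75919689 -0.16820006 -0.55249541]
the job is handed in; nothing more can be done
None
```

I pressed the proud plug down to its stop (about 12 N, level with the others in the picture), then pressed the small button fully down (about 10 N), withdrew clear and handed the job in at about 10.4 s; I took no picture of the button after release.

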